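Third hand at the sprung stop

TASK

Take the loose bushing that lies in the way on the round fixture and put it in the grey tray. Then slide the bracket forward, flat on the fixture, its front face flush against the sprung stop plate and lined up with it end to end, and press steadily with about 9 N, which drives the stop half way (15 mm) into its 30 mm of travel; never bottom the stop out. Finish while still holding it pressed there, so that a colleague can put the screw in, and leave the other things on the bench alone.

Things in the scene. Friction and masses are not known exactly. Their poses are not given: they have to be found in the camera images.
- fixture: Round dark steel base plate, diameter 340, 12 thick, fixed; its flat top carries bushing and bracket. Origin: centre of its underside, z up; x is the pressing direction, towards the stop plate. Behind the stop two steel spring housings stand on it, each 40 x 32 x 44 high, centred at x = 134, y = +-33 (front faces at x = 114).
- stop: Sprung steel plate 70 wide (y), 38 high (top 51 above bench), 10 thick, sliding on rods. Origin: mid lower edge of its pressing face (looks to -x), at the fixture's top; axes as the fixture's. At rest at x = 70 in the fixture's frame, bottomed at 100. Spring 0.6 N per mm, no preload: 9 N at x = 85, where the gap from plate to housings has shrunk from 34 to 19.
- bracket: Loose aluminium angle bracket, 0.33 kg, on the fixture, askew up to 20 deg. Origin: mid lower edge of its flat front face; x points out of it to the stop, z up, body to -x. Upright leg 70 wide (y), 50 high, 12 thick; foot 10 thick, 70 wide, back to x = -65; central web 14 thick (y = -7 to 7), 50 high, back to x = -62, can be gripped from above, a finger on either side.
- bushing: Plain steel bushing (thick ring), outer diameter 40, bore 22, 36 high, about 0.24 kg, standing upright on the fixture between bracket and stop. Origin: centre of its underside, z along its bore.
- tray: Grey open tray, fixed on the bench, 150 x 150 outside, walls 4 thick and 30 high, floor about 4 thick, to the left or the right of the fixture. Origin: centre of its underside.
- carton: Bystander: open cardboard carton of nuts, 130 x 110 x 60 high, on the other side of the fixture from the tray. Origin: centre of its underside. Leave alone.
- driver: Bystander: screwdriver lying on the bench on the left. Leave alone.
- jar: Bystander: small white jar, diameter 56, 75 high, on the bench on the right. Leave alone.
Things that resemble listed ones, but are neither listed nor needed, are in the scene too. Several things have the shape of the bushing; the one meant has the colours described above. Of the things shaped like the bracket, the aluminium one is meant.

How it is judged:
By the outcome, as a careful person would: the job done as asked, in the order asked, and still so for the second after the job is handed in, while the arm keeps its last pose, push and grip.
It also fails if it takes over 58 s, if anything falls off the work surface, if the arm or the gripper's body presses on something with over 40 N, if the wrist force passes 120 N, or if a joint passes its speed limit or range.

ROBOT

A 6-joint arm with a two-finger parallel gripper is mounted at the origin on the work surface. World frame = base frame: x ahead of the robot, y to its left, z up, the work surface at z = 0. Lengths are in m, angles in rad, forces in N, time in s.
With the tool pointing down it reaches from about 0.375 to 0.9 m from the base axis. Payload 3.1 kg.
Tool frame: the origin (TCP) lies where the fingers leave the gripper's body, on its centre line; the fingertips stand 73 mm ahead of it and the grasp point (between the pads) lies 54 mm ahead of it; z points along the fingers, y is the line along which they close (so a half turn about z gives the same grasp; the last joint's range is limited). The gripper opens to 85 mm and grips with 20 to 120 N. Pads are 22 mm wide; open, the fingers measure 114 mm over their backs; the gripper's body (76 mm by 85 mm) begins 54 mm behind the grasp point. The pads swing forward as they close: fully open they stand 13 mm farther back than shut.
Start: joints at [0.959, 0.527, 1.433, -0, 1.181, -0.178], TCP at [0.263, 0.567, 0.304] pointing down, gripper open.
Joint ranges: [-3.08, 3.08], [-0.75, 2.2], [0.22, 2.44], [-1.43, 4.57], [0, 2.65], [-2.85, 2.85]. Speed limits (rad/s): [2.79, 2.79, 3.14, 3.14, 3.14, 3.14].

INTERFACE

Orientations are given as a unit quaternion [x, y, z, w].
In Python, from station import manip gives the robot as it stands.
- The arm moves only by the tool step_arm, never from a script. Its argument "moves" is one flat list of numbers, 5 for each row, row after row: the opening, from 0 (shut) to 1 (fully open), then the shift along the world's x, y, z scaled (see below), then the turn about the world's z scaled (see below). In form: [fingers, x, y, z, yaw, fingers, x, y, z, yaw, ...]. A call has 1 to 12 rows; each row is the pose to reach, as a shift and turn from the pose commanded when the call began, turning the shorter way round; what a row does not reach only later rows make up. The controller multiplies each number of a shift by 200 mm and each number of a turn by pi rad. A row lasts 1/8 s, in which the tool goes at most 62.5 mm and 10.7 degrees, less where a joint would pass 70% of its speed; a pose out of reach is approached as far as the arm can. A call with a number of a shift or a turn outside -1 to 1 is refused whole. A call with a gripper value outside its range is refused whole. The fingers move at their own pace and stop on an object; "grip_force" is the grip in N (left out, the last holds). Time passes only in rows, so rows that repeat a pose let the fingers close. It gives the time, the measured TCP pose, the force, the opening and the grip force at its end, in the units of the state.
- manip.sense(): the state, without advancing time (a new reading comes with each control period).
- manip.snapshot(name): name is "scene" or "side" or "wrist"; returns a dict with "color" (400x640x3 uint8, blue, green, red), "z_map" (400x640 float32, m along the optical axis (not along the pixel's ray), 0 where there is no reading), "fovy" (degrees; the focal length in pixels is half the picture's height over the tangent of half this angle, whatever the lens; pixels are square), "cx", "cy" (the principal point, pixels), "k1" (the pictures are not rectified: a ray, as slopes to the right and down, at radius r is drawn at 1 + k1 r^2 times it, then the intrinsics apply), "R" (3x3) and "t" (3): a world point X has camera coordinates R X + t; the wrist camera has in their place "mount" (4x4, takes a point from camera to tool coordinates, whose origin is the TCP and whose axes are the flange's). Camera axes: x right, y down, z forward; pixel columns grow to the right and rows downward; lengths in m; the calibration is good to about 2 mm. A picture is of the moment at which its call begins: read the wrist's pose just before it.
- manip.sign_off(): hands the job in; it is judged then, once.
The state is a dict: "t": time; "q": joint angles; "qd": joint speeds; "tau": joint torques, N m; "tcp_pos": TCP position; "tool_rot": TCP orientation; "force": force on the tool from outside, world axes, zero at the start; "ft_torque": the same for the moment, N m; "finger_gap": opening from 0.0 (shut) to 1.0 (fully open); "gripper_force": force on a finger pad.
Only numpy, scipy, OpenCV 4.12 (cv2) and the standard library are available. Lean on these libraries where they do the work, as an engineer would, in place of code of your own. Each camera call takes 0.05 s, during which the arm holds its last target. There are 200 camera calls.

## Working session

There is one attempt and no reset: what is moved stays moved. The work goes in short steps, Python scripts to look and compute and a tool call to move; the robot and the scene stay as the last step left them, time stands still between calls to the robot, and variables do not carry over. Pictures are saved under pics/ and viewed, at most 10 in all, crops included, and the job is handed in when it is done.

Besides the shell and the picture viewer there is one more tool, called after ">>>" by a JSON object that holds its "op" and its "data". step_arm: Moves the arm, as the interface text tells. Its arguments: {"type":"object","properties":{"moves":{"type":"array","items":{"type":"number"}},"grip_force":{"type":"number"}},"required":["moves"]}

```bash
mkdir -p pics; ls
cat > h.py <<'E'
import numpy as np, cv2
from station import manip
from scipy.spatial.transform import Rotation as Ro
def snap(n):
    st=manip.sense() ; s=manip.snapshot(n)
    if 'mount' in s:
        T=np.eye(4); T[:3,:3]=Ro.from_quat(st['tool_rot']).as_matrix(); T[:3,3]=st['tcp_pos']
        C=T@np.array(s['mount']); s['Rc']=C[:3,:3]; s['o']=C[:3,3]
    else:
        R=np.array(s['R']); s['Rc']=R.T; s['o']=-R.T@np.array(s['t'])
    return s
def rays(s,uv):
    f=200/np.tan(np.radians(s['fovy'])/2)
    d=(np.atleast_2d(uv).astype(float)-[s['cx'],s['cy']])/f; x=d.copy()
    for _ in range(20): x=d/(1+s['k1']*(x**2).sum(1,keepdims=True))
    return np.c_[x,np.ones(len(x))]
def plane(s,uv,z):
    r=rays(s,uv)@s['Rc'].T
    return s['o']+r*((z-s['o'][2])/r[:,2])[:,None]
def depth(s,uv):
    uv=np.atleast_2d(uv).astype(int); z=s['z_map'][uv[:,1],uv[:,0]]
    return s['o']+(rays(s,uv)*z[:,None])@s['Rc'].T
def cloud(s):
    v,u=np.mgrid[:400,:640]; return depth(s,np.c_[u.ravel(),v.ravel()]).reshape(400,640,3)
E
python3 - <<'E'
from h import *
for n in('scene','side'):
    s=snap(n); np.save(f'/tmp/{n}.npy',s,allow_pickle=True); cv2.imwrite(f'pics/{n}0.png',s['color']); print(n,s['o'],s['Rc'][:,2],s['fovy'],s['k1'])
st=manip.sense(); print(st)
E
```

```text
pics
scene [1.23774748 0.65990149 0.84097398] [-0.54877069 -0.54632572 -0.63275504] 47.39152132919343 -0.014900685616409563
side [ 0.12455549 -0.81630024  0.98699584] [ 0.31397746  0.60811948 -0.72911511] 48.8689727481117 0.02096594253026656
{'t': 0.1, 'q': array([ 9.58482092e-01,  5.28413444e-01,  1.43379102e+00, -1.02953598e-05,
        1.18138676e+00, -1.78515167e-01]), 'qd': array([-6.32839148e-05, -1.01327251e-03, -1.25455674e-03,  8.45326695e-04,
       -6.06504022e-04, -1.00221537e-03]), 'tau': array([ 7.30893498e-05, -4.43298590e+01, -1.78587288e+01, -1.75122377e-04,
        3.88794710e-03,  1.30639452e-05]), 'tcp_pos': array([0.26238823, 0.56669539, 0.30300124]), 'tool_rot': array([ 2.15200821e-01,  9.76569305e-01, -9.24010889e-04, -3.80522572e-04]), 'force': array([ 0.22172084, -0.27160038, -0.0300276 ]), 'ft_torque': array([ 0.02736633, -0.01125574,  0.02053966]), 'gripper_force': 0.0, 'finger_gap': 0.9980215603076782}
```

View pics/scene0.png

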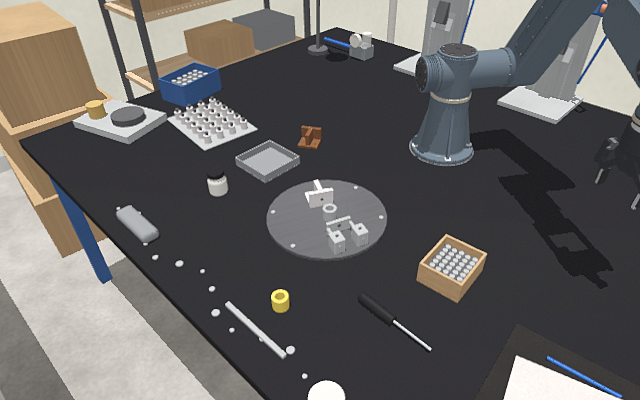

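View pics/side0.png

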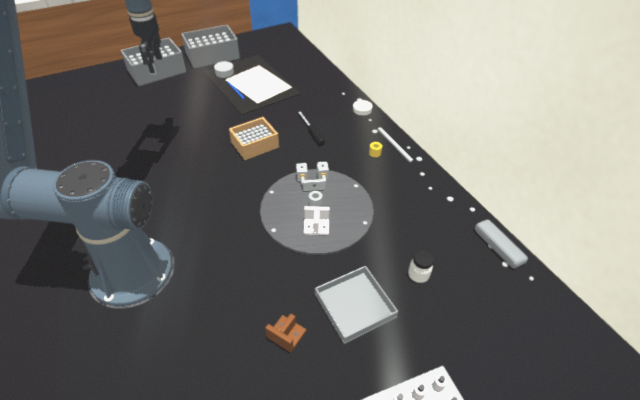

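The scene view shows the steel ring (bushing) at (329,208), the aluminium bracket at (319,195), the stop at (340,225) with its housings at (337,240) and (360,232), the tray at (267,160), the carton at (452,267) and the jar at (217,183). In the side view these are: ring (316,196), bracket (316,220), stop (314,184), tray (356,303).

Bushing look-alikes: the yellow ring at scene (280,300), the brass one on the scale at (95,109), and the steel ring at (329,208). I choose the steel ring on the fixture. Bracket look-alikes: the copper one at (311,137) and the aluminium one at (319,195). I choose the aluminium one.

Run:
```python
from h import *
ims=[]
for n,px in(('scene',dict(bench=(400,200),ring=(329,208),web=(319,190),tray=(267,160),h1=(337,236),h2=(359,227),jar=(217,176),carton=(452,260))),('side',dict(bench=(430,220),ring=(316,196),tray=(356,303),h1=(302,168),h2=(322,167),web=(316,213),jar=(422,258),carton=(254,130)))):
    s=np.load(f'/tmp/{n}.npy',allow_pickle=True).item()
    for k,p in px.items(): print(n,k,plane(s,[p],0.0)[0].round(3),depth(s,[p])[0].round(3))
    P=cloud(s)
    # top-down crop: rectified height/colour via points
    c=plane(s,[(326,219)] if n=='scene' else [(316,209)],.012)[0]; print('fix~',c.round(4))
    # housings tops z~.056, fixture
    m=(np.linalg.norm(P[...,:2]-c[:2],axis=2)<.17)
    for zlo,zhi,l in((.052,.060,'hous'),(.0445,.0535,'stop/ring'),(.059,.067,'brk')):
        q=(m&(P[...,2]>zlo)&(P[...,2]<zhi)).astype(np.uint8)
        k,lab,stt,cen=cv2.connectedComponentsWithStats(q)
        for i in range(1,k):
            if stt[i,4]>8:
                pp=P[lab==i]; print(n,l,stt[i,4],cen[i].round(),pp.mean(0).round(4),np.ptp(pp,axis=0).round(3))
    # tray
    q=cv2.resize(s['color'][140:270,255:400] if n=='scene' else s['color'][150:260,245:390],None,fx=2.75,fy=2.75,interpolation=cv2.INTER_CUBIC); ims.append(q)
w=max(i.shape[1] for i in ims); h=max(i.shape[0] for i in ims)
cv2.imwrite('pics/crop.png',np.hstack([cv2.copyMakeBorder(i,0,h-i.shape[0],0,w-i.shape[1],0) for i in ims]))
```

```text
scene bench [0.331 0.073 0.   ] [ 0.331  0.073 -0.   ]
scene ring [ 0.503 -0.054  0.   ] [ 0.537 -0.021  0.039]
scene web [ 0.461 -0.136  0.   ] [ 0.519 -0.077  0.062]
scene tray [ 0.463 -0.38   0.   ] [ 0.467 -0.375  0.004]
scene h1 [0.574 0.045 0.   ] [0.621 0.088 0.059]
scene h2 [0.506 0.064 0.   ] [0.558 0.106 0.06 ]
scene jar [ 0.633 -0.426  0.   ] [ 0.685 -0.333  0.072]
scene carton [0.438 0.318 0.   ] [0.471 0.332 0.035]
fix~ [ 0.554  -0.0163  0.012 ]
scene hous 11 [316. 188.] [ 0.5119 -0.0962  0.0567] [0.015 0.032 0.006]
scene hous 56 [320. 194.] [ 0.5244 -0.0692  0.0561] [0.055 0.032 0.008]
scene hous 128 [359. 229.] [0.56   0.1097 0.0551] [0.04  0.045 0.007]
scene hous 135 [336. 237.] [0.6213 0.0859 0.0554] [0.039 0.046 0.008]
scene stop/ring 63 [321. 196.] [ 0.5224 -0.0666  0.0493] [0.06  0.036 0.009]
scene stop/ring 85 [329. 209.] [ 0.5466 -0.013   0.0468] [0.041 0.04  0.006]
scene stop/ring 102 [338. 221.] [0.5702 0.0427 0.0491] [0.068 0.033 0.008]
scene stop/ring 51 [359. 234.] [0.5674 0.1158 0.0493] [0.031 0.046 0.009]
scene stop/ring 53 [336. 242.] [0.6298 0.0927 0.04
[... 870 characters left out ...]
0.105   0.0588] [0.017 0.019 0.004]
side hous 13 [317. 223.] [ 0.4932 -0.1198  0.0568] [0.019 0.01  0.006]
side stop/ring 34 [322. 170.] [0.6117 0.0717 0.0503] [0.028 0.039 0.009]
side stop/ring 25 [302. 172.] [0.5502 0.0893 0.0501] [0.026 0.018 0.009]
side stop/ring 82 [314. 181.] [0.5645 0.0387 0.0491] [0.068 0.032 0.009]
side stop/ring 79 [316. 196.] [ 0.5421 -0.0173  0.0475] [0.04  0.042 0.008]
side stop/ring 18 [309. 212.] [ 0.4967 -0.0664  0.0489] [0.022 0.014 0.009]
side stop/ring 21 [325. 212.] [ 0.5347 -0.0885  0.0487] [0.023 0.016 0.008]
side stop/ring 11 [316. 225.] [ 0.4902 -0.1199  0.0484] [0.013 0.008 0.009]
side brk 138 [317. 211.] [ 0.5114 -0.0852  0.0617] [0.063 0.073 0.007]
```

View pics/crop.png

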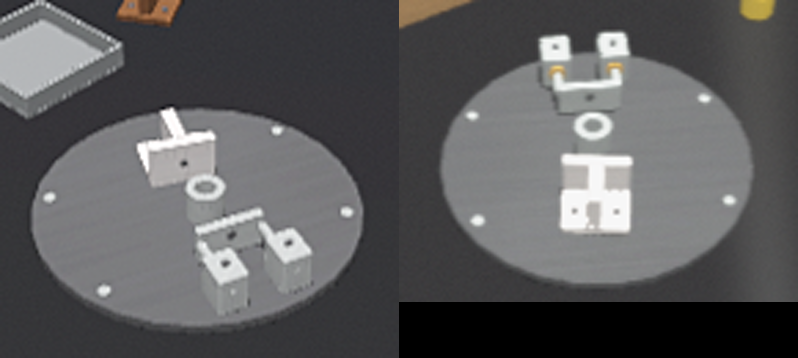

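The ring on the fixture is plain steel, which confirms the choice. Its measured top at 47–48 mm matches 12+36. Fixture yaw ≈ 69.2°, centre ≈ (0.541, -0.031). I'll go above the ring for a closer look.

>>> {"op": "step_arm", "data": {"moves": [1,0.7,-1,0,-0.22,1,0.7,-1,0,-0.22,1,0.7,-1,0,-0.22,1,0.7,-1,0,-0.22]}}

```text
t: 0.6
tcp_pos: [0.4035, 0.3652, 0.3036]
tool_rot: [0.535, 0.845, -0.0, -0.0]
force: [0.5, 0.5, 0.0]
finger_gap: 1.001
gripper_force: 0.0
```

>>> {"op": "step_arm", "data": {"moves": [1,0.7,-1,0,-0.257,1,0.7,-1,0,-0.257,1,0.7,-1,0,-0.257,1,0.7,-1,0,-0.257]}}

```text
t: 1.1
tcp_pos: [0.5436, 0.165, 0.3036]
tool_rot: [0.808, 0.589, -0.0, -0.0]
force: [0.7, 0.9, 0.8]
finger_gap: 1.0
gripper_force: 0.0
```

>>> {"op": "step_arm", "data": {"moves": [1,0.01,-0.9,-0.1,0,1,0.01,-0.9,-0.1,0,1,0.01,-0.9,-0.1,0,1,0.01,-0.9,-0.1,0,1,0.01,-0.9,-0.1,0]}}

```text
t: 1.72
tcp_pos: [0.5444, -0.0128, 0.2836]
tool_rot: [0.806, 0.591, -0.0, -0.001]
force: [0.4, -0.8, -0.2]
finger_gap: 1.001
gripper_force: 0.0
```

Run:
```python
from h import *
s=snap('wrist'); np.save('/tmp/w1.npy',s,allow_pickle=True); cv2.imwrite('pics/w1.png',s['color']); st=manip.sense(); print(st['t'],st['tcp_pos'],Ro.from_quat(st['tool_rot']).as_matrix().round(3),s['o'],s['Rc'][:,2])
```

```text
1.775 [ 0.54438946 -0.01202907  0.28375298] [[ 0.299  0.954 -0.001]
 [ 0.954 -0.299  0.001]
 [ 0.    -0.001 -1.   ]] [0.56768123 0.06010988 0.35412352] [-0.09214358 -0.28914833 -0.95283934]
```

View pics/w1.png

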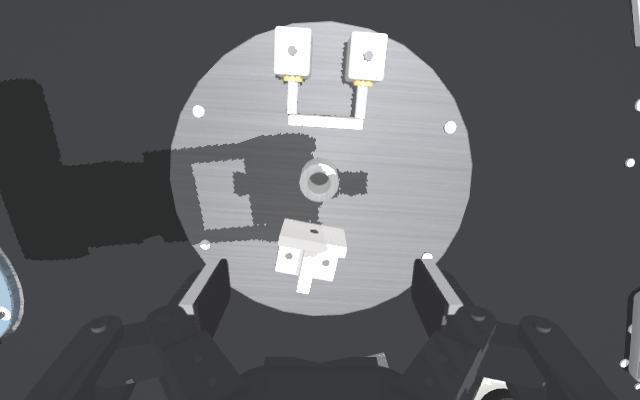

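The wrist view shows the ring at (320,180), the stop plate's top edge at (326,122), the housings at (293,50) and (366,56), and the bracket's leg top at about (313,231), with its web back to (304,288). Next I'll measure all of these.

Run:
```python
from h import *
s=np.load('/tmp/w1.npy',allow_pickle=True).item()
P=cloud(s); g=cv2.cvtColor(s['color'],cv2.COLOR_BGR2GRAY)
reg=np.zeros((400,640),bool); reg[15:300,225:410]=1
def rect(m,name):
    k,lab,stt,cen=cv2.connectedComponentsWithStats(m.astype(np.uint8))
    for i in range(1,k):
        if stt[i,4]>60:
            pp=P[lab==i]; zc=np.median(pp[:,2]); v,u=np.where(lab==i)
            q=plane(s,np.c_[u,v],zc)[:,:2]
            r=cv2.minAreaRect((q*1000).astype(np.float32)); print(name,stt[i,4],cen[i].round(),'z',zc.round(4),'c',np.round(r[0],1),'size',np.round(r[1],1),'ang',round(r[2],2))
Z=P[...,2]
rect(reg&(Z>.0535)&(Z<.059)&(np.arange(400)[:,None]<100),'hous')
rect(reg&(Z>.045)&(Z<.056)&(np.arange(400)[:,None]>105)&(np.arange(400)[:,None]<135),'stop')
rect(reg&(Z>.044)&(Z<.052)&(np.arange(400)[:,None]>140)&(np.arange(400)[:,None]<215),'ring')
rect(reg&(Z>.058)&(Z<.066)&(np.arange(400)[:,None]>205),'brk')
# leg front face: lower edge points, and leg top strip
m=reg&(Z>.058)&(Z<.066)&(np.arange(400)[:,None]>205)
v,u=np.where(m); q=plane(s,np.c_[u,v],.062)[:,:2]*1000
np.save('/tmp/b.npy',q)
hull=cv2.approxPolyDP(cv2.convexHull(q.astype(np.float32)),3,True)[:,0]; print('hull',hull.round(1).tolist())
# fixture circle
e=(Z>.006)&(Z<.018); v,u=np.where(e); c,r=cv2.minEnclosingCircle((P[e][:,:2]*1000).astype(np.float32)); print('fix',c,r)
```

```text
hous 1667 [292.  51.] z 0.0563 c [556.2 107. ] size [39.7 31.7] ang 68.68
hous 1663 [367.  55.] z 0.0563 c [617.1  83.5] size [39.6 32.3] ang 68.89
stop 850 [325. 122.] z 0.0514 c [566.   40.6] size [10.3 69.8] ang 68.95
ring 868 [319. 182.] z 0.0484 c [542.3 -14.2] size [39.1 39.2] ang 33.65
brk 1401 [310. 256.] z 0.0622 c [505.6 -92.6] size [64.  69.6] ang 61.52
hull [[549.0999755859375, -80.4000015258789], [489.20001220703125, -50.099998474121094], [484.8999938964844, -59.099998474121094], [484.3999938964844, -116.69999694824219], [495.79998779296875, -122.9000015258789], [546.0, -91.19999694824219]]
fix (504.7626647949219, -190.55642700195312) 484.01806640625
```

Everything agrees with the given sizes. Fixture centre is (538.4, -29.8) with yaw 68.9°, ring at (542.3, -14.2), and bracket yaw is ≈ 62–63°. Now the grasp on the ring.

>>> {"op": "step_arm", "data": {"moves": [1,-0.01,-0.011,-0.5,-0.02,1,-0.01,-0.011,-0.7,-0.02,1,-0.01,-0.011,-0.9,-0.02,1,-0.01,-0.011,-0.98,-0.02,1,-0.01,-0.011,-0.98,-0.02,0,-0.01,-0.011,-0.98,-0.02,0,-0.01,-0.011,-0.98,-0.02,0,-0.01,-0.011,-0.98,-0.02,0,-0.01,-0.011,-0.98,-0.02,0,-0.01,-0.011,-0.98,-0.02], "grip_force": 40}}

```text
t: 3.02
tcp_pos: [0.5429, -0.0151, 0.0897]
tool_rot: [0.824, 0.566, 0.001, 0.001]
force: [-1.5, 0.4, 7.0]
finger_gap: 0.448
gripper_force: 41.1
```

Run:
```python
from h import *
s=np.load('/tmp/side.npy',allow_pickle=True).item()
P=cloud(s); m=np.zeros((400,640),bool); m[262:345,308:402]=1
q=m&(P[...,2]>.02)&(P[...,2]<.034); print(cv2.minAreaRect((P[q][:,:2]*1000).astype(np.float32)),q.sum())
st=manip.sense(); print(st['t'],st['tcp_pos'],st['force'],st['finger_gap'],st['gripper_force'])
```

```text
((476.926513671875, -360.6354675292969), (151.0391082763672, 153.15106201171875), 0.012018346227705479) 620
3.025 [ 0.54293496 -0.01507036  0.08973305] [-1.50629932  0.41990002  6.99282948] 0.4481958776315437 41.064971543701176
```

>>> {"op": "step_arm", "data": {"moves": [0,0,0,0.3,0,0,0,0,0.6,0,0,-0.1,-0.3,0.6,0,0,-0.15,-0.6,0.6,0,0,-0.2,-0.9,0.6,0,0,-0.2,-0.9,0.6,0]}}

```text
t: 3.78
tcp_pos: [0.5025, -0.1999, 0.2086]
tool_rot: [0.826, 0.564, 0.0, 0.002]
force: [0.2, -0.4, -3.4]
finger_gap: 0.444
gripper_force: 42.0
```

>>> {"op": "step_arm", "data": {"moves": [0,-0.07,-0.3,0,0,0,-0.13,-0.6,0,0,0,-0.13,-0.83,0,0,0,-0.13,-0.83,0,0,0,-0.13,-0.83,-0.3,0,0,-0.13,-0.83,-0.5,0,0,-0.13,-0.83,-0.5,0]}}

```text
t: 4.65
tcp_pos: [0.475, -0.3573, 0.1048]
tool_rot: [0.824, 0.567, -0.001, -0.005]
force: [0.3, 0.5, -2.4]
finger_gap: 0.445
gripper_force: 41.9
```

Run:
```python
from h import *
s=snap('side'); cv2.imwrite('pics/t.png',cv2.resize(s['color'][240:360,280:440],None,fx=3,fy=3)); st=manip.sense(); print(st['t'],st['tcp_pos'],st['force'],st['finger_gap'],st['gripper_force'])
```

```text
4.7 [ 0.47627616 -0.358849    0.10701436] [ 0.60888058 -0.23160684 -2.97248711] 0.45104981119861637 41.92089971266796
```

View pics/t.png

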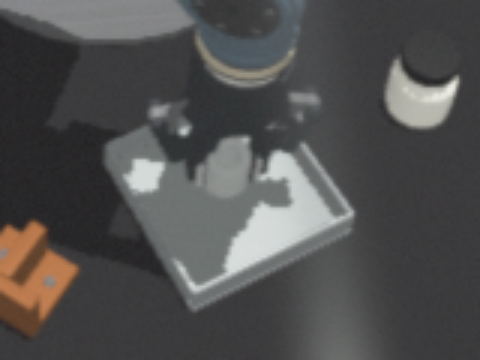

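The ring is held over the tray (crop pixel (228,168)), inside the walls. I'll lower it and release.

>>> {"op": "step_arm", "data": {"moves": [0,0,0,-0.06,0,0,0,0,-0.1,0,0,0,0,-0.122,0,0,0,0,-0.122,0,0.7,0,0,-0.122,0,0.7,0,0,-0.122,0,0.7,0,0,-0.122,0,0.7,0,0,0.2,0,0.7,0,0,0.5,0,0.7,0,0,0.9,0,0.7,0,0,0.9,0,0.7,0,0,0.9,0]}}

```text
t: 6.2
tcp_pos: [0.4771, -0.3616, 0.2901]
tool_rot: [0.824, 0.566, 0.0, 0.002]
force: [0.7, 0.5, -1.1]
finger_gap: 0.699
gripper_force: 0.0
```

Run:
```python
from h import *
st=manip.sense(); print(st['t'],st['tcp_pos'],st['force'],st['finger_gap'])
s=snap('wrist'); P=cloud(s); Z=P[...,2]
m=(abs(P[...,0]-.477)<.066)&(abs(P[...,1]+.361)<.066)&(Z>.03)&(Z<.06)
k,lab,stt,cen=cv2.connectedComponentsWithStats(m.astype(np.uint8))
for i in range(1,k):
    if stt[i,4]>50: pp=P[lab==i]; print(cen[i],stt[i,4],np.median(pp,axis=0),np.ptp(pp,axis=0))
```

```text
6.2 [ 0.4771435  -0.36156397  0.29013995] [ 0.72790857  0.54173331 -1.14518259] 0.6990002144522616
[318.84802784 175.49071926] 862 [ 0.47752384 -0.36024946  0.04037846] [0.03916682 0.03928076 0.01261567]
```

The bushing stands in the tray, centred at (477.5, -360) with its top at 40 mm (4+36). Next, the bracket.

>>> {"op": "step_arm", "data": {"moves": [0.6,0.06,0.65,0,-0.035,0.6,0.06,0.65,0,-0.035,0.6,0.06,0.65,0,-0.035]}}

```text
t: 6.62
tcp_pos: [0.4871, -0.2264, 0.2856]
tool_rot: [0.853, 0.522, -0.001, -0.004]
force: [-0.5, 0.7, -0.8]
finger_gap: 0.604
gripper_force: 0.0
```

>>> {"op": "step_arm", "data": {"moves": [0.6,0.06,0.65,0,0,0.6,0.06,0.65,0,0,0.6,0.06,0.65,0,0,0.6,0.06,0.65,0,0]}}

```text
t: 7.12
tcp_pos: [0.5008, -0.1015, 0.2871]
tool_rot: [0.854, 0.52, -0.001, -0.0]
force: [0.4, 0.6, 1.1]
finger_gap: 0.6
gripper_force: 0.0
```

Run:
```python
from h import *
st=manip.sense(); R=Ro.from_quat(st['tool_rot']).as_matrix(); print(st['t'],st['tcp_pos'],'tooly',np.degrees(np.arctan2(R[1,1],R[0,1])))
s=snap('wrist'); cv2.imwrite('pics/w2.png',s['color']); P=cloud(s); Z=P[...,2]
m=(np.hypot(P[...,0]-.51,P[...,1]+.085)<.06)&(Z>.058)&(Z<.066)
v,u=np.where(m); q=plane(s,np.c_[u,v],.062)[:,:2]*1000
for a0 in (62.6,):
    a=np.radians(a0); ex=np.array([np.cos(a),np.sin(a)]); ey=np.array([-ex[1],ex[0]]); o=np.array([519.1,-65.2])
    x=(q-o)@ex; y=(q-o)@ey
    w=x<-16; p=np.polyfit(x[w],y[w],1); print('web angle',a0+np.degrees(np.arctan(p[0])),'y at -40',np.polyval(p,-40),'n',w.sum())
    # front edge: max x per y bin
    ys=np.arange(-32,33,4); fx=[x[(abs(y-t)<2)].max() for t in ys]; p2=np.polyfit(ys,fx,1); print('front angle',a0-np.degrees(np.arctan(p2[0])),'x0',p2[1]); print('y range',y[x>-8].min(),y[x>-8].max(),'x min',x.min())
```

```text
7.125 [ 0.50080839 -0.10150501  0.28705366] tooly -27.27189937012177
web angle 61.06759314427842 y at -40 -0.29607102922088324 n 698
front angle 60.85030644603784 x0 -1.1891698117037697
y range -35.56010076742995 33.177006175569986 x min -62.58068177368713
```

>>> {"op": "step_arm", "data": {"moves": [0.6,0,0,-0.3,-0.01,0.6,0,0,-0.6,-0.01,0.6,0,0,-0.8,-0.01,0.6,0,0,-0.93,-0.01,0.6,0,0,-0.93,-0.01,0,0,0,-0.93,-0.01,0,0,0,-0.93,-0.01,0,0,0,-0.93,-0.01,0,0,0,-0.93,-0.01,0,0,0,-0.93,-0.01], "grip_force": 50}}

```text
t: 8.43
tcp_pos: [0.501, -0.1015, 0.1033]
tool_rot: [0.862, 0.507, 0.0, 0.001]
force: [-1.3, -2.1, 6.3]
finger_gap: 0.16
gripper_force: 50.6
```

```bash
cat > m.py <<'E'
from h import *
F=np.array([538.4,-29.8]); A=np.radians(68.9); EX=np.array([np.cos(A),np.sin(A)]); EY=np.array([-EX[1],EX[0]])
def rep():
    st=manip.sense(); R=Ro.from_quat(st['tool_rot']).as_matrix(); d=st['tcp_pos'][:2]*1000-F; f=st['force'][:2]
    print('t',st['t'],'tcp',st['tcp_pos'].round(4),'fix',round(d@EX,1),round(d@EY,1),'tooly',np.degrees(np.arctan2(R[1,1],R[0,1])).round(2),'tilt',R[:,2].round(4),'F fix',(f@EX).round(2),(f@EY).round(2),'Fz',st['force'][2].round(2),'gap',st['finger_gap'].round(3),st['gripper_force'])
def look(n,pic=None):
    s=snap(n)
    if pic: cv2.imwrite(pic,s['color'])
    P=cloud(s); Z=P[...,2]
    v,u=np.mgrid[:400,:640]; 
    for nm,h,lo,hi in(('brk',.062,.058,.067),('stop',.050,.046,.0545)):
        Q=plane(s,np.c_[u.ravel(),v.ravel()],h)[:,:2].reshape(400,640,2)*1000-F
        x=Q@EX; y=Q@EY
        m=(Z>lo)&(Z<hi)&(abs(y)<60)&((x>-130)&(x<112)) 
        if nm=='stop': m&=(x>60)
        k,lab,stt,cen=cv2.connectedComponentsWithStats(m.astype(np.uint8))
        for i in range(1,k):
            if stt[i,4]>60:
                j=lab==i; X=x[j];Y=y[j]; ys=np.arange(np.ceil(Y.min())+3,Y.max()-2,3)
                p=[np.polyfit(ys,[f(X[abs(Y-t)<1.5]) for t in ys],1) for f in(np.max,np.min)] if len(ys)>3 else None
                print(n,nm,stt[i,4],cen[i].round(),'x',X.min().round(1),X.max().round(1),'y',Y.min().round(1),Y.max().round(1),'front/back (slope deg,x@0)',[(np.degrees(np.arctan(a[0])).round(2),a[1].round(1)) for a in p] if p else '')
E
python3 - <<'E'
from m import *
rep(); look('wrist'); look('scene')
E
```

```text
Traceback (most recent call last):
  File "m.py", line 5, in rep
    print('t',st['t'],'tcp',st['tcp_pos'].round(4),'fix',round(d@EX,1),round(d@EY,1),'tooly',np.degrees(np.arctan2(R[1,1],R[0,1])).round(2),'tilt',R[:,2].round(4),'F fix',(f@EX).round(2),(f@EY).round(2),'Fz',st['force'][2].round(2),'gap',st['finger_gap'].round(3),st['gripper_force'])
                                                                                                                                                                                                                                              ^^^^^^^^^^^^^^^^^^^^^^
AttributeError: 'float' object has no attribute 'round'
```

```bash
sed -i "s/st\['finger_gap'\].round(3)/st['finger_gap']/" m.py
python3 - <<'E'
from m import *
rep(); look('wrist'); look('scene')
E
```

```text
t 8.425 tcp [ 0.501  -0.1015  0.1033] fix -80.4 9.1 tooly -29.1 tilt [ 0.0015 -0.0012 -1.    ] F fix -2.38 0.44 Fz 6.32 gap 0.16006846612899492 50.551941990852356
wrist brk 9910 [320. 246.] x -103.0 -35.7 y -30.7 38.9 front/back (slope deg,x@0) [(np.float64(7.7), np.float64(-40.4)), (np.float64(-6.2), np.float64(-74.1))]
scene brk 153 [319. 189.] x -99.4 -31.5 y -33.4 35.9 front/back (slope deg,x@0) [(np.float64(7.75), np.float64(-38.5)), (np.float64(-10.08), np.float64(-71.7))]
scene stop 85 [338. 221.] x 72.1 87.2 y -37.1 31.7 front/back (slope deg,x@0) [(np.float64(-1.25), np.float64(83.3)), (np.float64(0.86), np.float64(74.4))]
```

The bracket is gripped squarely: its yaw is 61.2° and the tool offset is (-40.8, 0.25) in its frame. I'll slide and turn it to about 11 mm short of the stop.

>>> {"op": "step_arm", "data": {"moves": [0,0.03,0.055,0.005,0.01,0,0.06,0.11,0.005,0.02,0,0.09,0.17,0.005,0.03,0,0.12,0.23,0.005,0.044,0,0.15,0.29,0.005,0.044,0,0.18,0.35,0.005,0.044,0,0.2,0.4,0.005,0.044,0,0.22,0.44,0.005,0.044,0,0.22,0.44,0.005,0.044,0,0.22,0.44,0.005,0.044]}}

```text
t: 9.78
tcp_pos: [0.5452, -0.0117, 0.1033]
tool_rot: [0.825, 0.565, 0.001, -0.0]
force: [1.8, 2.2, 4.3]
finger_gap: 0.157
gripper_force: 50.4
```

Run:
```python
from m import *
rep(); look('wrist','pics/w3.png'); look('scene')
```

```text
t 9.775 tcp [ 0.5452 -0.0117  0.1033] fix 19.3 0.2 tooly -21.15 tilt [ 0.0013  0.0011 -1.    ] F fix 2.68 -0.86 Fz 4.35 gap 0.1573918184711757 50.36503851413727
wrist brk 9895 [320. 246.] x -2.5 60.4 y -34.6 34.8 front/back (slope deg,x@0) [(np.float64(-0.29), np.float64(60.2)), (np.float64(3.5), np.float64(24.9))]
wrist stop 4715 [321. 154.] x 70.6 81.0 y -35.1 34.9 front/back (slope deg,x@0) [(np.float64(0.04), np.float64(80.9)), (np.float64(0.04), np.float64(70.6))]
scene brk 168 [332. 210.] x 3.1 64.7 y -37.2 32.3 front/back (slope deg,x@0) [(np.float64(-0.41), np.float64(62.1)), (np.float64(1.64), np.float64(28.9))]
scene stop 92 [337. 221.] x 72.1 86.6 y -37.8 31.7 front/back (slope deg,x@0) [(np.float64(-1.12), np.float64(83.9)), (np.float64(0.86), np.float64(74.4))]
```

View pics/w3.png

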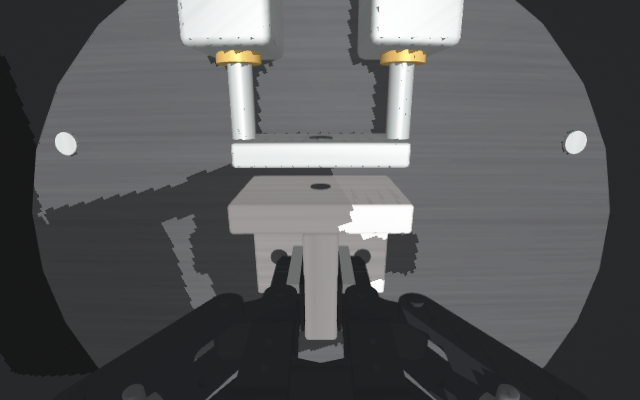

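The wrist view shows the bracket's front edge (rows 177–205, columns 228–413) squared up to the stop (columns 232–410), ends matching to 0.3 mm and 10.3 mm apart. I'll advance slowly into contact.

>>> {"op": "step_arm", "data": {"moves": [0,0.009,0.023,0,-0.0014,0,0.013,0.035,0,-0.0014,0,0.017,0.044,0,-0.0014,0,0.02,0.052,0,-0.0014,0,0.024,0.062,0,-0.0014,0,0.028,0.072,0,-0.0014,0,0.032,0.082,0,-0.0014,0,0.036,0.092,0,-0.0014,0,0.04,0.103,0,-0.0014,0,0.04,0.103,0,-0.0014,0,0.04,0.103,0,-0.0014]}}

```text
t: 11.25
tcp_pos: [0.5524, 0.0064, 0.1033]
tool_rot: [0.826, 0.564, -0.001, 0.001]
force: [-2.8, -8.7, 6.9]
finger_gap: 0.152
gripper_force: 50.6
```

Run:
```python
from m import *
rep(); look('wrist')
```

```text
t 11.25 tcp [0.5524 0.0064 0.1033] fix 38.8 -0.0 tooly -21.31 tilt [-8.0e-04 -2.2e-03 -1.0e+00] F fix -9.12 -0.55 Fz 6.87 gap 0.15193628082613755 50.60873866081238
wrist brk 9934 [320. 246.] x 16.7 79.7 y -34.8 34.5 front/back (slope deg,x@0) [(np.float64(-0.11), np.float64(79.4)), (np.float64(3.93), np.float64(44.4))]
wrist stop 5108 [320. 184.] x 76.2 89.1 y -35.9 35.3 front/back (slope deg,x@0) [(np.float64(-0.13), np.float64(88.9)), (np.float64(-0.15), np.float64(76.5))]
```

>>> {"op": "step_arm", "data": {"moves": [0,0.003,0.008,0.004,0,0,0.006,0.016,0.004,0,0,0.009,0.024,0.004,0,0,0.012,0.03,0.004,0,0,0.0135,0.035,0.004,0,0,0.0135,0.035,0.004,0,0,0.0135,0.035,0.004,0]}}

```text
t: 12.18
tcp_pos: [0.5549, 0.0129, 0.1034]
tool_rot: [0.826, 0.564, -0.001, 0.001]
force: [-3.1, -11.3, 2.0]
finger_gap: 0.158
gripper_force: 49.9
```

Run:
```python
from m import *
rep(); look('wrist','pics/w4.png'); rep()
```

```text
t 12.175 tcp [0.5549 0.0129 0.1034] fix 45.8 -0.0 tooly -21.29 tilt [-0.0015 -0.0028 -1.    ] F fix -11.63 -1.18 Fz 1.97 gap 0.15778217180269324 49.90307629108429
wrist brk 9904 [320. 246.] x 23.6 86.6 y -34.8 34.5 front/back (slope deg,x@0) [(np.float64(0.01), np.float64(86.3)), (np.float64(3.95), np.float64(51.3))]
wrist stop 5101 [320. 184.] x 83.1 96.0 y -35.9 34.9 front/back (slope deg,x@0) [(np.float64(-0.07), np.float64(95.8)), (np.float64(-0.08), np.float64(83.5))]
t 12.225 tcp [0.5549 0.0129 0.1034] fix 45.8 -0.0 tooly -21.29 tilt [-0.0016 -0.0028 -1.    ] F fix -12.64 -1.63 Fz 1.88 gap 0.15487148667156905 49.90363955497742
```

View pics/w4.png

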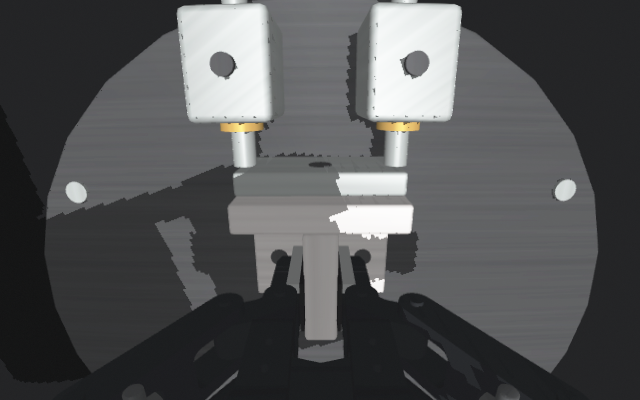

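The wrist view shows the bracket (columns 228–413, rows 197–233) closed up on the stop (columns 233–407, rows 173–196), centred on it. The stop has moved 14.9 mm, leaving 18.8 mm to the housings. I'll hold briefly and check that it's steady and flat.

>>> {"op": "step_arm", "data": {"moves": [0,0,0,0,0,0,0,0,0,0,0,0,0,0,0,0,0,0,0,0]}}

```text
t: 12.72
tcp_pos: [0.555, 0.0129, 0.1034]
tool_rot: [0.826, 0.564, -0.001, 0.001]
force: [-2.8, -11.5, 2.5]
finger_gap: 0.155
gripper_force: 49.9
```

Run:
```python
from m import *
rep(); look('wrist'); s=snap('wrist'); P=cloud(s); Z=P[...,2]; d=P[...,:2]*1000-F; x=d@EX;y=d@EY
m=(Z>.058)&(Z<.067)&(abs(y)<34)&(x<84)&(x>25); A_=np.c_[x[m],y[m],np.ones(m.sum())]; c=np.linalg.lstsq(A_,Z[m]*1000,rcond=None)[0]; print('slope deg',np.degrees(c[:2]),'z@55',c@[55,0,1])
```

```text
t 12.725 tcp [0.555  0.0129 0.1034] fix 45.8 -0.1 tooly -21.3 tilt [-0.0015 -0.0028 -1.    ] F fix -11.75 -1.55 Fz 2.51 gap 0.15450200085269045 49.90339994430542
wrist brk 9924 [320. 246.] x 23.6 86.7 y -34.8 34.5 front/back (slope deg,x@0) [(np.float64(-0.08), np.float64(86.3)), (np.float64(4.0), np.float64(51.3))]
wrist stop 5066 [320. 184.] x 83.1 96.0 y -36.0 34.9 front/back (slope deg,x@0) [(np.float64(0.04), np.float64(95.7)), (np.float64(-0.05), np.float64(83.5))]
slope deg [-0.22597898 -0.02957243] z@55 62.47594308510011
```

```bash
python3 -c "
from station import manip
print(manip.sign_off())"
```

```text
the job is handed in; nothing more can be done
None
```

I handed the job in at about 12.7 s: the bushing stands in the grey tray, and the arm still holds the bracket flat, flush and aligned against the stop, driven in about 15 mm (≈9 N spring force; the wrist reads 11.7 N along the press, the excess probably friction).

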